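Set up a circuit board over the bottom heater

TASK

Set up the rework plate for the next chip: stand the wide aluminium bar to the left of the round heater and the narrow bar to its right, seen from the robot, each level with the heater, square to the plate's rail and with its middle about 48 mm from the heater's middle. Then lay the board in its carrier across both bars, parallel to the rail, with its connector end over the wide bar and its chip straight above the heater, and last stand the nozzle upright over the chip, its square hood centred round it. Leave the lens and the jar where they are.

Things in the scene. Friction and masses are not known exactly. Their poses are not given: they have to be found in the camera images.
- plate: Fixed black work plate on the charcoal bench, 150 (x) x 210 (y) x 8 mm thick. Origin: centre of its underside, on the bench (z = 0). Its x axis points away from the robot (yawed up to 0.25 rad), y to the left. A bare aluminium rail, 10 mm wide and 10 mm high above the plate, runs along y at its far edge (rail centre at x = +70 mm).
- heater: Fixed round heater of pale ceramic on the plate, 32 mm in diameter and 10 mm high, with a copper disc in its top. Origin: centre of its underside, on the plate's top face (8 mm above the bench); its axes are parallel to the plate's.
- bar_wide: Loose wide aluminium support bar, 56 (x, long) x 30 (y) x 30 mm high, about 140 g. Origin: centre of its underside. Stands on the bench at the start.
- bar_narrow: Loose narrow aluminium support bar, 56 (x, long) x 16 (y) x 30 mm high, about 70 g. Origin: centre of its underside. Stands on the bench at the start.
- board: Loose green circuit board in a flat rigid aluminium carrier, 60 (x) x 140 (y, long) x 8 mm thick, about 120 g. Origin: centre of its underside. A black chip, 22 mm square, stands 2.5 mm proud at the very centre of its top; the connector, a pale block 36 x 12 mm and 7 mm high, lies on top at the +y end (centre at y = +56 mm). Lies flat on the bench at the start, connector roughly to the left.
- nozzle: Loose steel hot-air nozzle, about 130 g: a hood 44 mm square and 21 mm high, open below (walls 3 mm, inside 38 mm square and 18 mm high), with a round neck on top, 22 mm in diameter, from 21 to 52 mm above the underside. Origin: centre of its underside; z up along the neck. Stands upright on the bench at the start. Its hood goes down around the chip and rests on the carrier's top.
- lens: Bystander: loose black camera lens barrel with bare metal rings, standing on end, 44 mm in diameter, 70 mm high. Origin: centre of its underside. Leave alone.
- jar: Bystander: loose clear jar with a white lid, 48 mm in diameter, 50 mm high. Origin: centre of its underside. Leave alone.
- case: Bystander: fixed pale wooden case, 90 (x) x 180 (y) x 50 mm high, beyond the plate. Origin: centre of its underside.
Not all that is in view belongs to the job. What is shaped like the bar_wide but yellow is not meant.

How it is judged:
By the outcome, as a careful person would: the job done as asked, in the order asked, and still so for the second after the job is handed in, with the robot touching nothing.
It also fails if it takes over 106 s, if anything falls off the work surface, if the arm or the gripper's body presses on something with over 40 N, if the wrist force passes 120 N, or if a joint passes its speed limit or range.

ROBOT

A 6-joint arm with a two-finger parallel gripper is mounted at the origin on the work surface. World frame = base frame: x ahead of the robot, y to its left, z up, the work surface at z = 0. Lengths are in m, angles in rad, forces in N, time in s.
With the tool pointing down it reaches from about 0.375 to 0.9 m from the base axis. Payload 3.1 kg.
Tool frame: the origin (TCP) lies midway between the tips of the shut fingers; the grasp point (between the pads) lies 19 mm behind it (manip.grip_depth is the distance from the TCP to the grasp point, in m); z points along the fingers, y is the line along which they close (so a half turn about z gives the same grasp; the last joint's range is limited). The gripper opens to 85 mm and grips with 20 to 120 N. Pads are 22 mm wide; open, the fingers measure 114 mm over their backs; the gripper's body (76 mm by 85 mm) begins 54 mm behind the grasp point. The pads swing forward as they close: fully open they stand 13 mm farther back than shut.
Start: joints at [1.151, 0.527, 1.433, -0, 1.181, -0.178], TCP at [0.149, 0.607, 0.231] pointing down, gripper open.
Joint ranges: [-3.08, 3.08], [-0.75, 2.2], [0.22, 2.44], [-1.43, 4.57], [0, 2.65], [-2.85, 2.85]. Speed limits (rad/s): [2.79, 2.79, 3.14, 3.14, 3.14, 3.14].

INTERFACE

Orientations are given as a unit quaternion [x, y, z, w].
In Python, from station import telemetry, snapshot, manip gives the robot as it stands. The module is installed in compiled form; this text tells all that it offers.
- The arm moves only by the shell command python3 -m crank 'ROWS' [OPENING] [FORCE]. ROWS is text: rows parted by semicolons, each of 6 numbers parted by spaces: the shift along the tool's x, y, z as a fraction of full scale, then the turn, a rotation vector about the tool's x, y, z as a fraction of full scale. A call has exactly 5 rows; each row shifts and turns the commanded pose from where the row before left it, along the tool's axes as they then stand; what a row does not reach is not made up. Full scale, the value 1, is 4 cm for a shift and 90 degrees for a turn. A row lasts 1/10 s, in which the tool goes at most 50 mm and 8.59 degrees, less where a joint would pass 70% of its speed; a pose out of reach is approached as far as the arm can. A call with a number of a shift or a turn outside -1 to 1 is refused whole. A call with a gripper value outside its range is refused whole. OPENING is the opening, from -1 (shut) to 1 (fully open), set as the call begins (- or left out, the last holds). The fingers move at their own pace and stop on an object; FORCE is the grip in N (left out, the last holds). Time passes only in rows, so rows that do not move let the fingers close, or fill a call up. It gives the time, the measured TCP pose, the force, the opening and the grip force at its end, in the units of the state.
- telemetry.sense(): the state, without advancing time (a new reading comes with each control period).
- snapshot(name): name is "scene" or "top" or "wrist"; returns a dict with "image" (384x512x3 uint8, red, green, blue), "depth" (384x512 float32, m along the optical axis (not along the pixel's ray), 0 where there is no reading), "camera_matrix" (3x3 intrinsics, pixels), "k1" (the pictures are not rectified: a ray, as slopes to the right and down, at radius r is drawn at 1 + k1 r^2 times it, then the intrinsics apply), "rvec" (rotation vector, rad) and "tvec" (3), from world to camera coordinates, as OpenCV has them. Camera axes: x right, y down, z forward; pixel columns grow to the right and rows downward; lengths in m; the calibration is good to about 2 mm. A picture is of the moment at which its call begins.
- manip.sign_off(): hands the job in; it is judged then, once.
The state is a dict: "t": time; "q": joint angles; "qd": joint speeds; "tau": joint torques, N m; "tcp_pos": TCP position; "tool_rot": TCP orientation; "force": force on the tool from outside, world axes, zero at the start; "ft_torque": the same for the moment, N m; "finger_gap": opening from 0.0 (shut) to 1.0 (fully open); "gripper_force": force on a finger pad.
Only numpy, scipy, OpenCV 4.12 (cv2) and the standard library are available. Lean on these libraries where they do the work, as an engineer would, in place of code of your own. Each camera call takes 0.05 s, during which the arm holds its last target. There are 200 camera calls.

## Working session

There is one attempt and no reset: what is moved stays moved. The work goes in short steps, Python scripts to look and compute and a shell command to move; the robot and the scene stay as the last step left them, time stands still between calls to the robot, and variables do not carry over. Pictures are saved under pics/ and viewed, at most 14 in all, crops included, and the job is handed in when it is done.

```bash
mkdir -p pics; ls; python3 - <<'E'
from station import telemetry,snapshot,manip
import cv2,numpy as np
s=telemetry.sense();print({k:np.round(v,3) for k,v in s.items()},manip.grip_depth)
for n in("scene","top"):
    d=snapshot(n);cv2.imwrite(f"pics/{n}0.png",d["image"][...,::-1]);np.savez(f"{n}0.npz",**d)
    print(n,d["camera_matrix"].tolist(),d["k1"],d["rvec"],d["tvec"])
E
```

```text
pics
{'t': np.float64(0.0), 'q': array([ 1.152,  0.528,  1.434,  0.   ,  1.181, -0.178]), 'qd': array([ 0.001,  0.   , -0.001, -0.   ,  0.001,  0.001]), 'tau': array([-2.0000e-03, -4.4236e+01, -1.7802e+01, -0.0000e+00,  8.0000e-03,
        0.0000e+00]), 'tcp_pos': array([0.149, 0.606, 0.23 ]), 'tool_rot': array([ 0.12 ,  0.993, -0.001, -0.   ]), 'force': array([ 0.415, -0.801, -0.356]), 'ft_torque': array([-0.019,  0.032,  0.019]), 'gripper_force': np.float64(0.0), 'finger_gap': np.float64(0.998)} 0.0187
scene [[453.6821630512752, 0.0, 260.56597290419484], [0.0, 453.6821630512752, 185.03984796583134], [0.0, 0.0, 1.0]] -0.06296027257692528 [ 1.03385859  2.29114256 -1.11933323] [ 0.41932377 -0.2220018   1.63123986]
top [[378.0428017250623, 0.0, 251.78435275874958], [0.0, 378.0428017250623, 195.57020226259385], [0.0, 0.0, 1.0]] -0.01619456558234498 [ 2.13769384 -2.118128    0.16616723] [-0.03834583  0.6175958   0.80330259]
```

View pics/scene0.png

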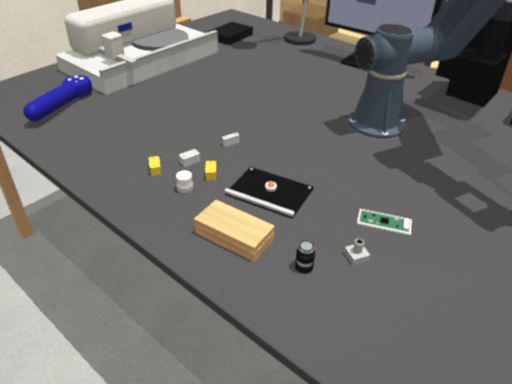

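View pics/top0.png

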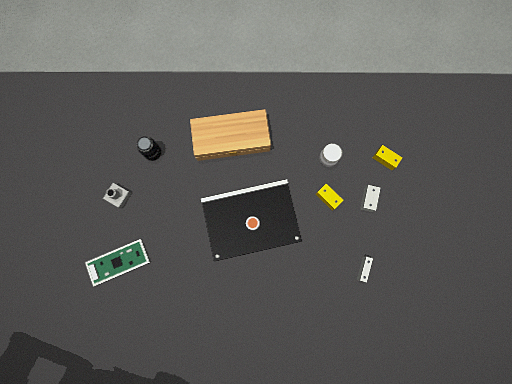

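The top view shows the plate with its heater at (252,223). Aluminium bars: wide at (372,197), narrow at (366,269). Yellow decoys are at (388,157) and (330,196). The nozzle is at (116,194), lens at (147,148), jar at (331,154) and board at (117,262) with its connector on the left.

Candidates for bar_wide: grey (372,197), yellow (388,157), yellow (330,196), and grey narrow (366,269). I choose the wide grey one at (372,197) and check it in a crop.

```bash
cat > h.py <<'E'
import numpy as np,cv2
from station import telemetry,snapshot,manip
def rays(d,px):
    K=d["camera_matrix"];px=np.atleast_2d(np.float64(px))
    m=(px-[K[0,2],K[1,2]])/[K[0,0],K[1,1]]
    u=m.copy()
    for _ in range(20): u=m/(1+float(d["k1"])*(u**2).sum(1,keepdims=True))
    R=cv2.Rodrigues(np.float64(d["rvec"]))[0]
    return -R.T@np.float64(d["tvec"]).ravel(),np.c_[u,np.ones(len(u))]@R
def toplane(d,px,z):
    c,r=rays(d,px);return (c+r*((z-c[2])/r[:,2])[:,None])[:,:2]
def proj(d,p):
    R=cv2.Rodrigues(np.float64(d["rvec"]))[0];p=np.atleast_2d(p)@R.T+np.float64(d["tvec"]).ravel()
    u=p[:,:2]/p[:,2:];u=u*(1+float(d["k1"])*(u**2).sum(1,keepdims=True));K=d["camera_matrix"]
    return u*[K[0,0],K[1,1]]+[K[0,2],K[1,2]]
def blob(mask,near):
    """contour (sub-image px) of the component closest to near"""
    cs,_=cv2.findContours(np.uint8(mask),cv2.RETR_EXTERNAL,cv2.CHAIN_APPROX_NONE)
    cs=[c for c in cs if cv2.contourArea(c)>8]
    return min(cs,key=lambda c:np.hypot(*(c[:,0].mean(0)-near)))[:,0]
def rect(d,mask,near,z):
    """metric min-area rectangle on plane z: centre, (long,short), yaw of long side in (-90,90]"""
    p=toplane(d,blob(mask,near),z)
    (c,(w,h),a)=cv2.minAreaRect(np.float32(p*1000))
    if w<h: w,h,a=h,w,a+90
    a=(a+90)%180-90
    return np.round(np.array(c),1),(round(w,1),round(h,1)),round(a,2)
def hsv(d): return cv2.cvtColor(d["image"],cv2.COLOR_RGB2HSV).astype(int)
def load(f): return dict(np.load(f))
def st():
    s=telemetry.sense();x,y,z,w=s["tool_rot"]
    R=np.array([[1-2*(y*y+z*z),2*(x*y-z*w),2*(x*z+y*w)],[2*(x*y+z*w),1-2*(x*x+z*z),2*(y*z-x*w)],[2*(x*z-y*w),2*(y*z+x*w),1-2*(x*x+y*y)]])
    return s,R
def to(x,y,z,yaw=None):
    """print the move to a TCP target (mm, yaw of tool y axis in deg) as tool-axis fractions"""
    s,R=st();d=(np.array([x,y,z])-s["tcp_pos"]*1000)@R/40
    cy=np.degrees(np.arctan2(R[1,1],R[0,1]))
    t=None
    if yaw is not None: t=-((yaw-cy+90)%180-90)/90
    print("t%.2f tcp"%s["t"],np.round(s["tcp_pos"]*1000,1),"yaw %.2f"%cy,"q6 %.2f"%s["q"][5],"shift",np.round(d,3),"turnz",None if t is None else round(t,4),"toolz",np.round(R[:,2],4))
E
python3 - <<'E'
from h import *
d=load("top0.npz");H=hsv(d);V=H[...,2];S=H[...,1]
gray=(S<60)&(V>120)
print("wide",rect(d,gray,(372,197),.03));print("narrow",rect(d,gray,(366,269),.03))
print("nozzle",rect(d,gray,(116,194),.021))
print("board",rect(d,((S<60)&(V>120))|((H[...,0]>40)&(H[...,0]<95)&(S>80)),(117,262),.008))
print("rail",rect(d,gray,(245,191),.018))
cop=(S>100)&(H[...,0]<20)&(V>120)
print("heater",toplane(d,blob(cop,(252,223)),.018).mean(0)*1000, toplane(d,blob((V>120),(252,223)),.018).mean(0)*1000)
print("jar",toplane(d,blob(gray,(331,154)),.05).mean(0)*1000)
dd=d["depth"];
for n,p in dict(wide=(372,197),nar=(366,269),bench=(300,300),heater=(252,223),noz=(114,192)).items():
    c,r=rays(d,p);print(n,np.round((c+r[0]*dd[p[1],p[0]])*1000,1))
im=d["image"][...,::-1]
a=[cv2.resize(im[y-25:y+25,x-40:x+40],None,fx=5,fy=5,interpolation=cv2.INTER_CUBIC) for x,y in((360,180),(360,262),(116,194),(117,262))]
cv2.imwrite("pics/crop.png",np.vstack([np.hstack(a[:2]),np.hstack(a[2:])]))
E
```

```text
wide (array([ 620.4, -309.7]), (55.3, 29.6), -13.63)
narrow (array([ 456.6, -290.6]), (55.5, 15.6), -16.36)
nozzle (array([623.5, 291.2]), (48.0, 44.4), 60.81)
board (array([466.4, 280.7]), (140.3, 60.3), -66.15)
rail (array([636.3, -14.5]), (210.0, 9.9), -76.79)
heater [559.95117538 -33.82944938] [559.59780781 -33.93275715]
jar [ 717.45196557 -213.69327379]
wide [ 621.  -311.4   27.4]
nar [ 456.6 -290.8   28.4]
bench [ 384.5 -145.3   -2.3]
heater [559.2 -33.3  15.9]
noz [624.  282.6  49.5]
```

View pics/crop.png

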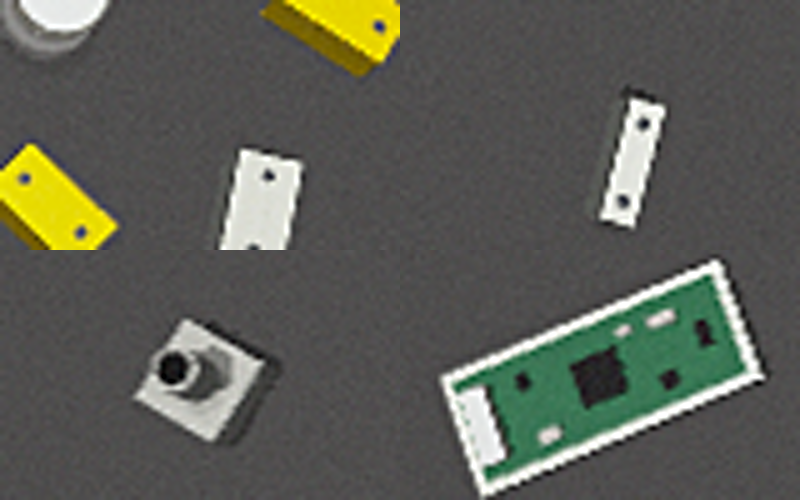

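The crop confirms the choice: wide grey bar (upper left), narrow grey bar (upper right), nozzle with its hood turned about 30°, and board with its connector on the left.

```bash
python3 - <<'E'
from h import *
to(605,-309,200,76.4)
E
```

```text
t0.10 tcp [148.8 606.4 230.4] yaw 76.20 q6 -0.18 shift [-16.534 -19.503   0.793] turnz -0.0022 toolz [-8.0e-04 -1.8e-03 -1.0e+00]
```

```bash
A='-0.66 -0.78 0 0 0 0;-0.66 -0.78 0 0 0 0;-0.66 -0.78 0 0 0 0;-0.66 -0.78 0 0 0 0;-0.66 -0.78 0 0 0 0'; unset A
python3 -m crank '-0.66 -0.78 0 0 0 0;-0.66 -0.78 0 0 0 0;-0.66 -0.78 0 0 0 0;-0.66 -0.78 0 0 0 0;-0.66 -0.78 0 0 0 0' 0.2 40
python3 -m crank '-0.66 -0.78 0 0 0 0;-0.66 -0.78 0 0 0 0;-0.66 -0.78 0 0 0 0;-0.66 -0.78 0 0 0 0;-0.66 -0.78 0 0 0 0'
python3 -m crank '-0.66 -0.78 0 0 0 0;-0.66 -0.78 0 0 0 0;-0.66 -0.78 0 0 0 0;-0.66 -0.78 0 0 0 0;-0.66 -0.78 0 0 0 0'
python3 -m crank '-0.66 -0.78 0 0 0 0;-0.66 -0.78 0 0 0 0;-0.66 -0.78 0 0 0 0;-0.66 -0.78 0 0 0 0;-0.66 -0.78 0 0 0 0'
python3 -m crank '-0.66 -0.78 0 0 0 0;-0.66 -0.78 0 0 0 0;-0.66 -0.78 0 0 0 0;-0.66 -0.78 0 0 0 0;-0.66 -0.78 0 0 0 0'
python3 -m crank '0 0 0.4 0 0 0;0 0 0.4 0 0 0;0 0 0 0 0 0;0 0 0 0 0 0;0 0 0 0 0 0'
cat >> h.py <<'E'
def wsnap(name,save=True):
    d=snapshot("wrist");np.savez(name+".npz",**d)
    if save: cv2.imwrite(f"pics/{name}.png",d["image"][...,::-1])
    return d
E
python3 - <<'E'
from h import *
d=wsnap("w1");to(620,-309.7,150,76.4)
print(proj(d,[[.6204,-.3097,.03]]),cv2.Rodrigues(d["rvec"])[0].round(2),d["tvec"])
E
```

```text
t: 0.6
tcp_pos: [0.2402, 0.4223, 0.231]
tool_rot: [0.12, 0.993, -0.0, -0.0]
force: [1.2, 0.0, 0.1]
finger_gap: 0.601
gripper_force: 0.0
t: 1.1
tcp_pos: [0.3313, 0.2395, 0.2312]
tool_rot: [0.12, 0.993, -0.0, -0.0]
force: [0.7, -0.2, 0.2]
finger_gap: 0.598
gripper_force: 0.0
t: 1.6
tcp_pos: [0.4222, 0.0564, 0.2312]
tool_rot: [0.12, 0.993, 0.0, -0.0]
force: [0.5, 0.4, -1.4]
finger_gap: 0.6
gripper_force: 0.0
t: 2.1
tcp_pos: [0.5132, -0.1265, 0.231]
tool_rot: [0.12, 0.993, 0.0, -0.0]
force: [0.8, 0.7, -0.3]
finger_gap: 0.6
gripper_force: 0.0
t: 2.6
tcp_pos: [0.6042, -0.3093, 0.2306]
tool_rot: [0.12, 0.993, 0.0, -0.001]
force: [0.9, 0.9, -0.1]
finger_gap: 0.602
gripper_force: 0.0
t: 3.1
tcp_pos: [0.6044, -0.3079, 0.2002]
tool_rot: [0.12, 0.993, -0.0, 0.001]
force: [-0.0, -0.3, 0.2]
finger_gap: 0.599
gripper_force: 0.0
t3.15 tcp [ 604.5 -307.9  200.5] yaw 76.23 q6 -1.97 shift [-0.385  0.051  1.262] turnz -0.0019 toolz [ 0.0015 -0.0011 -1.    ]
[[257.67789204 185.07180065]] [[ 0.24  0.97 -0.  ]
 [ 0.93 -0.23  0.3 ]
 [ 0.29 -0.07 -0.95]] [ 0.15498462 -0.65942481  0.15323358]
```

View pics/w1.png

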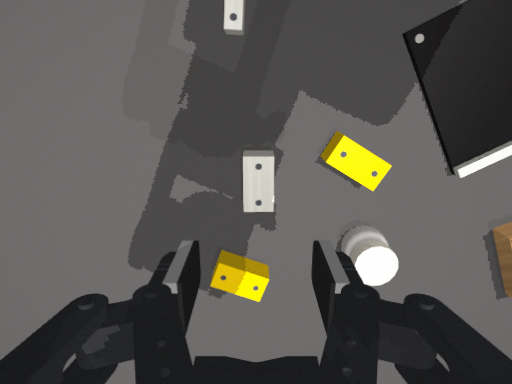

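Picture: the wide bar is centred at (258,184), where the top view predicted (258,185), so the measurements agree. The yellow ones stay clear of the fingers.

```bash

python3 -m crank '-0.39 0.04 0.8 0 0 0;0 0 0.8 0 0 0;0 0 0.8 0 0 0;0 0 0.8 0 0 0;0 0 0 0 0 0' >/dev/null
python3 -c "
from h import *
to(620.2,-309.7,10,76.4)"
python3 -m crank '0 0 0.5 0 0 0;0 0 0.5 0 0 0;0 0 0.5 0 0 0;0 0 0 0 0 0;0 0 0 0 0 0' 
python3 -c "
from h import *
to(620.2,-309.7,10,76.4)"
```

```text
t3.65 tcp [ 616.8 -307.9   67.3] yaw 76.22 q6 -1.96 shift [-0.105 -0.028  1.431] turnz -0.002 toolz [-0.0073  0.0052 -1.    ]
t: 4.15
tcp_pos: [0.6205, -0.3107, 0.0132]
tool_rot: [0.12, 0.993, -0.001, 0.001]
force: [0.0, -0.2, 0.1]
finger_gap: 0.6
gripper_force: 0.0
t4.15 tcp [ 620.5 -310.7   13.2] yaw 76.21 q6 -1.96 shift [0.014 0.022 0.079] turnz -0.0021 toolz [ 0.002  -0.0015 -1.    ]
```

```bash

python3 -m crank '0 0 0.05 0 0 0;0 0 0 0 0 0;0 0 0 0 0 0;0 0 0 0 0 0;0 0 0 0 0 0' -1 50
python3 -m crank '0 0 0 0 0 0;0 0 -0.5 0 0 0;0 0 -0.5 0 0 0;0 0 -0.5 0 0 0;0 0 -0.5 0 0 0' 
python3 -c "
from h import *
to(548.8,12.8,90,103.2)"
```

```text
t: 4.65
tcp_pos: [0.6209, -0.311, 0.0115]
tool_rot: [0.12, 0.993, -0.001, 0.002]
force: [0.2, 0.5, 7.1]
finger_gap: 0.338
gripper_force: 51.0
t: 5.15
tcp_pos: [0.619, -0.3098, 0.0898]
tool_rot: [0.12, 0.993, 0.0, -0.001]
force: [-0.2, 0.9, -0.8]
finger_gap: 0.34
gripper_force: 50.1
t5.15 tcp [ 619.  -309.8   89.8] yaw 76.21 q6 -1.96 shift [3.626e+00 7.414e+00 1.000e-03] turnz -0.2999 toolz [-1.1e-03  6.0e-04 -1.0e+00]
```

```bash

python3 -m crank '0.4 0.82 0 0 0 0;0.4 0.82 0 0 0 0;0.4 0.82 0 0 0 0;0.4 0.82 0 0 0 0;0.4 0.82 0 0 0 0' >/dev/null
python3 -m crank '0.4 0.82 0 0 0 0;0.4 0.82 0 0 0 0;0.4 0.82 0 0 0 0;0.4 0.82 0 0 0 0;0 0 0 0 0 0' >/dev/null
python3 -m crank '0 0 0 0 0 -0.075;0 0 0 0 0 -0.075;0 0 0 0 0 -0.075;0 0 0 0 0 -0.075;0 0 0 0 0 0' 
python3 -m crank '0 0 0 0 0 0;0 0 0 0 0 0;0 0 0 0 0 0;0 0 0 0 0 0;0 0 0 0 0 0' >/dev/null
python3 - <<'E'
from h import *
d=wsnap("w2");to(548.8,12.8,19.5,103.2)
t=snapshot("top");np.savez("t2.npz",**t);cv2.imwrite("pics/t2.png",t["image"][...,::-1])
H=hsv(d)
cop=(H[...,1]>100)&(H[...,0]<20)&(H[...,2]>80)
c=blob(cop,proj(d,[.5598,-.0339,.018])[0])
print("heater by wrist",toplane(d,c,.018).mean(0)*1000,len(c),c.mean(0))
E
```

```text
t: 6.65
tcp_pos: [0.5502, 0.0104, 0.0894]
tool_rot: [-0.115, 0.993, -0.0, 0.0]
force: [-0.7, -0.2, -1.0]
finger_gap: 0.339
gripper_force: 50.2
t7.20 tcp [550.   10.9  89.3] yaw 103.19 q6 -1.98 shift [0.019 0.053 1.745] turnz -0.0001 toolz [-0. -0. -1.]
heater by wrist [559.26444891 -32.53859809] 94 [188.11702128 202.61702128]
```

View pics/w2.png

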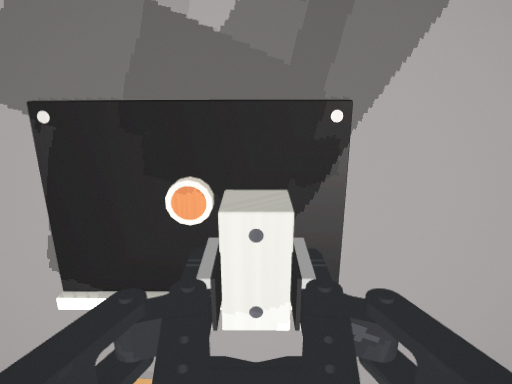

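The wide bar is held straight, holes at (256,236) and (256,312), and the heater is at (189,202). Lowering now.

```bash

python3 -m crank '0.02 0.06 0.5 0 0 0;0 0 0.5 0 0 0;0 0 0.5 0 0 0;0 0 0 0 0 0;0 0 0 0 0 0'
python3 -m crank '0 0 0.1 0 0 0;0 0 0.07 0 0 0;0 0 0.05 0 0 0;0 0 0 0 0 0;0 0 0 0 0 0'
python3 -c "
from h import *
to(548.6,13.2,19.5,103.2)"
```

```text
t: 7.75
tcp_pos: [0.5486, 0.0131, 0.0293]
tool_rot: [-0.115, 0.993, 0.0, -0.0]
force: [0.2, 0.5, -1.2]
finger_gap: 0.34
gripper_force: 50.1
t: 8.25
tcp_pos: [0.5488, 0.0131, 0.0207]
tool_rot: [-0.115, 0.993, -0.0, 0.0]
force: [0.3, 0.3, -2.2]
finger_gap: 0.336
gripper_force: 50.1
t8.25 tcp [548.8  13.1  20.7] yaw 103.20 q6 -1.98 shift [0.004 0.005 0.03 ] turnz 0.0001 toolz [ 3.e-04 -1.e-04 -1.e+00]
```

```bash

python3 -m crank '0 0 0.03 0 0 0;0 0 0.02 0 0 0;0 0 0 0 0 0;0 0 0 0 0 0;0 0 0 0 0 0'
python3 -m crank '0 0 0 0 0 0;0 0 0 0 0 0;0 0 0 0 0 0;0 0 0 0 0 0;0 0 0 0 0 0' -0.14
python3 -m crank '0 0 -0.2 0 0 0;0 0 -0.6 0 0 0;0 0 -0.8 0 0 0;0 0 -0.8 0 0 0;0 0 0 0 0 0'
python3 -c "
from h import *
to(456.6,-290.6,60,73.64)"
```

```text
t: 8.75
tcp_pos: [0.5489, 0.013, 0.0194]
tool_rot: [-0.115, 0.993, -0.0, 0.0]
force: [-1.7, -0.0, 5.0]
finger_gap: 0.336
gripper_force: 51.0
t: 9.25
tcp_pos: [0.5487, 0.0131, 0.0184]
tool_rot: [-0.115, 0.993, 0.0, -0.0]
force: [0.4, 0.6, 0.2]
finger_gap: 0.432
gripper_force: 0.0
t: 9.75
tcp_pos: [0.5517, 0.0127, 0.119]
tool_rot: [-0.115, 0.993, -0.001, 0.004]
force: [0.0, -0.3, 0.0]
finger_gap: 0.43
gripper_force: 0.0
t9.75 tcp [551.7  12.7 119. ] yaw 103.22 q6 -1.98 shift [ 4.062 -6.832  1.465] turnz 0.3286 toolz [ 0.0092 -0.0017 -1.    ]
```

```bash

python3 -m crank '0.51 -0.85 0 0 0 0;0.51 -0.85 0 0 0 0;0.51 -0.85 0 0 0 0;0.51 -0.85 0 0 0 0;0.51 -0.85 0 0 0 0' >/dev/null
python3 -m crank '0.51 -0.85 0 0 0 0;0.51 -0.85 0 0 0 0;0.51 -0.85 0 0 0 0;0 0 0 0 0 0.082;0 0 0 0 0 0.082' >/dev/null
python3 -m crank '0 0 0 0 0 0.082;0 0 0 0 0 0.082;0 0 0 0 0 0;0 0 0 0 0 0;0 0 0 0 0 0' -0.1
python3 - <<'E'
from h import *
d=wsnap("w3");to(456.6,-291,10,73.64)
t=snapshot("top");np.savez("t3.npz",**t)
H=hsv(t);g=(H[...,1]<60)&(H[...,2]>120)
print("wide",rect(t,g,proj(t,[.5486,.0132,.038])[0],.038))
H=hsv(d);g=(H[...,1]<60)&(H[...,2]>150)
print("narrow w",rect(d,g,proj(d,[.4566,-.2906,.03])[0],.03))
E
```

```text
t: 11.25
tcp_pos: [0.4518, -0.2888, 0.1143]
tool_rot: [0.141, 0.99, 0.0, -0.0]
force: [-0.2, -0.8, -0.5]
finger_gap: 0.452
gripper_force: 0.0
t11.30 tcp [ 451.9 -288.9  114.4] yaw 73.77 q6 -2.06 shift [-0.129 -0.019  2.61 ] turnz 0.0014 toolz [-2.e-04  2.e-04 -1.e+00]
wide (array([548.4,  11.5]), (55.5, 31.2), 13.32)
narrow w (array([ 455.6, -289.5]), (55.4, 15.3), -16.74)
```

```bash

python3 -m crank '-0.11 -0.01 0.8 0 0 0;0 0 0.8 0 0 0;0 0 0.6 0 0 0;0 0 0.3 0 0 0;0 0 0 0 0 0'
python3 -m crank '0 0 0.08 0 0 0;0 0 0 0 0 0;0 0 0 0 0 0;0 0 0 0 0 0;0 0 0 0 0 0'
python3 -m crank '0 0 0 0 0 0;0 0 0 0 0 0;0 0 0 0 0 0;0 0 0 0 0 0;0 0 0 0 0 0' -1 40
python3 -m crank '0 0 -0.4 0 0 0;0 0 -0.8 0 0 0;0 0 -0.8 0 0 0;0 0 -0.3 0 0 0;0 0 0 0 0 0'
python3 -c "
from h import *
to(570.5,-79.2,90,103.2)"
```

```text
t: 11.85
tcp_pos: [0.4553, -0.2899, 0.0131]
tool_rot: [0.142, 0.99, 0.001, -0.001]
force: [-1.1, -0.1, -0.0]
finger_gap: 0.447
gripper_force: 0.0
t: 12.35
tcp_pos: [0.4563, -0.2909, 0.0119]
tool_rot: [0.142, 0.99, -0.0, 0.0]
force: [0.1, -0.2, 0.6]
finger_gap: 0.452
gripper_force: 0.0
t: 12.85
tcp_pos: [0.4562, -0.2908, 0.0116]
tool_rot: [0.142, 0.99, -0.0, 0.0]
force: [0.2, 0.1, 5.3]
finger_gap: 0.176
gripper_force: 39.8
t: 13.35
tcp_pos: [0.4568, -0.2913, 0.1045]
tool_rot: [0.142, 0.99, -0.001, 0.001]
force: [0.2, -1.0, 0.2]
finger_gap: 0.177
gripper_force: 39.1
t13.35 tcp [ 456.8 -291.3  104.5] yaw 73.69 q6 -2.06 shift [-1.236  5.888  0.358] turnz -0.3279 toolz [ 0.0025 -0.0024 -1.    ]
```

```bash

python3 -m crank '-0.2 0.98 0 0 0 0;-0.2 0.98 0 0 0 0;-0.2 0.98 0 0 0 0;-0.2 0.98 0 0 0 0;-0.2 0.98 0 0 0 0' >/dev/null
python3 -m crank '-0.2 0.98 0 0 0 0;0 0 0 0 0 -0.082;0 0 0 0 0 -0.082;0 0 0 0 0 -0.082;0 0 0 0 0 -0.082' >/dev/null
python3 -m crank '0 0 0.3 0 0 0;0 0 0 0 0 0;0 0 0 0 0 0;0 0 0 0 0 0;0 0 0 0 0 0'
python3 - <<'E'
from h import *
d=wsnap("w4");to(570.5,-79.2,19.6,103.2)
H=hsv(d);cop=(H[...,1]>100)&(H[...,0]<20)&(H[...,2]>80)
c=blob(cop,proj(d,[.5598,-.0339,.018])[0])
print("heater by wrist",toplane(d,c,.018).mean(0)*1000,len(c),c.mean(0))
g=(H[...,1]<60)&(H[...,2]>150)
print("wide w",rect(d,g,proj(d,[.5488,.0131,.038])[0],.038))
E
```

```text
t: 14.85
tcp_pos: [0.5683, -0.0785, 0.0913]
tool_rot: [-0.115, 0.993, -0.0, 0.0]
force: [0.3, 0.3, -1.2]
finger_gap: 0.176
gripper_force: 39.3
t14.90 tcp [568.3 -78.5  91.4] yaw 103.17 q6 -2.13 shift [-0.048 -0.029  1.796] turnz -0.0003 toolz [ 4.e-04 -1.e-04 -1.e+00]
heater by wrist [559.34526161 -32.40009804] 94 [324.65957447 205.40425532]
wide w (array([545.9,   8.2]), (61.2, 38.7), 13.43)
```

View pics/w4.png

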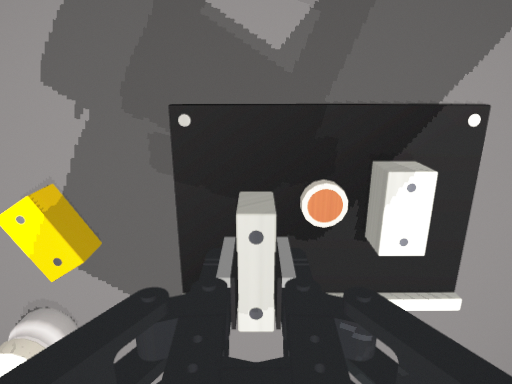

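The narrow bar is held straight, holes at (256,237) and (256,313). The heater is at (324,205) and the wide bar stands at (402,210), parallel to the plate edges.

```bash

python3 -m crank '-0.045 -0.025 0.5 0 0 0;0 0 0.5 0 0 0;0 0 0.5 0 0 0;0 0 0.1 0 0 0;0 0 0 0 0 0'
python3 -m crank '0 0 0.1 0 0 0;0 0 0.05 0 0 0;0 0 0.05 0 0 0;0 0 0 0 0 0;0 0 0 0 0 0'
python3 -c "
from h import *
to(570.3,-79.1,19.6,103.2)"
```

```text
t: 15.4
tcp_pos: [0.5699, -0.0789, 0.027]
tool_rot: [-0.115, 0.993, 0.0, -0.001]
force: [-1.3, -0.1, -0.1]
finger_gap: 0.177
gripper_force: 39.3
t: 15.9
tcp_pos: [0.5705, -0.079, 0.0197]
tool_rot: [-0.115, 0.993, -0.0, 0.0]
force: [0.1, -0.0, 0.7]
finger_gap: 0.175
gripper_force: 39.4
t15.90 tcp [570.5 -79.   19.7] yaw 103.21 q6 -2.13 shift [ 0.006 -0.     0.002] turnz 0.0001 toolz [ 9.e-04 -3.e-04 -1.e+00]
```

```bash

python3 -m crank '0 0 0.03 0 0 0;0 0 0 0 0 0;0 0 0 0 0 0;0 0 0 0 0 0;0 0 0 0 0 0'
python3 -m crank '0 0 0 0 0 0;0 0 0 0 0 0;0 0 0 0 0 0;0 0 0 0 0 0;0 0 0 0 0 0' -0.4
python3 -m crank '0 0 -0.2 0 0 0;0 0 -0.6 0 0 0;0 0 -0.8 0 0 0;0 0 -0.8 0 0 0;0 0 -0.4 0 0 0'
python3 -c "
from h import *
to(456,270,135,23.85)"
```

```text
t: 16.4
tcp_pos: [0.5706, -0.0791, 0.0196]
tool_rot: [-0.115, 0.993, -0.0, 0.001]
force: [-1.8, 1.0, 8.8]
finger_gap: 0.176
gripper_force: 40.5
t: 16.9
tcp_pos: [0.5701, -0.0789, 0.0179]
tool_rot: [-0.115, 0.993, 0.0, -0.0]
force: [0.2, 0.4, -0.0]
finger_gap: 0.302
gripper_force: 0.0
t: 17.4
tcp_pos: [0.5716, -0.0794, 0.1334]
tool_rot: [-0.115, 0.993, -0.001, 0.002]
force: [0.4, 0.8, -0.1]
finger_gap: 0.298
gripper_force: 0.0
t17.40 tcp [571.6 -79.4 133.4] yaw 103.21 q6 -2.13 shift [ 0.817  9.163 -0.067] turnz 0.8817 toolz [ 0.0044 -0.0015 -1.    ]
```

```bash

python3 -m crank '0.08 0.92 0 0 0 0;0.08 0.92 0 0 0 0;0.08 0.92 0 0 0 0;0.08 0.92 0 0 0 0;0.08 0.92 0 0 0 0' >/dev/null
python3 -m crank '0.08 0.92 0 0 0 0;0.08 0.92 0 0 0 0;0.08 0.92 0 0 0 0;0.08 0.92 0 0 0 0;0.08 0.92 0 0 0 0' 0.62 >/dev/null
python3 -m crank '0 0 0 0 0 0.088;0 0 0 0 0 0.088;0 0 0 0 0 0.088;0 0 0 0 0 0.088;0 0 0 0 0 0.088' > /dev/null
python3 -m crank '0 0 0 0 0 0.088;0 0 0 0 0 0.088;0 0 0 0 0 0.088;0 0 0 0 0 0.088;0 0 0 0 0 0.088'
python3 -m crank '0 0 0 0 0 0;0 0 0 0 0 0;0 0 0 0 0 0;0 0 0 0 0 0;0 0 0 0 0 0' > /dev/null
python3 - <<'E'
from h import *
d=wsnap("w5");to(466.4,282,60,23.85)
t=snapshot("top");np.savez("t5.npz",**t);cv2.imwrite("pics/t5.png",cv2.resize(t["image"][150:290,170:330,::-1],None,fx=5,fy=4.2857,interpolation=cv2.INTER_CUBIC)[:600])
H=hsv(t);g=(H[...,1]<60)&(H[...,2]>120)
print("wide",rect(t,g,proj(t,[.5486,.0132,.038])[0],.038))
print("narrow",rect(t,g,proj(t,[.5703,-.079,.038])[0],.038))
H=hsv(d);V=H[...,2];S=H[...,1]
chip=proj(d,[.4664,.2807,.0105])[0];print(chip)
m=((S<60)&(V>150))|((H[...,0]>40)&(H[...,0]<95)&(S>80))
print("board w",rect(d,m,proj(d,[.4664,.2807,.008])[0],.008))
E
```

```text
t: 19.4
tcp_pos: [0.455, 0.272, 0.1306]
tool_rot: [0.547, 0.837, 0.0, 0.0]
force: [-0.3, -0.5, -1.0]
finger_gap: 0.812
gripper_force: 0.0
t19.95 tcp [455.  272.  130.1] yaw 24.03 q6 -0.09 shift [0.112 0.363 1.753] turnz 0.002 toolz [-1.e-04 -0.e+00 -1.e+00]
wide (array([548.5,  11.3]), (55.6, 31.1), 13.75)
narrow (array([571. , -79.9]), (55.3, 17.2), 13.96)
[273.52150427 180.10938317]
board w (array([465.3, 283. ]), (139.2, 59.8), -66.23)
```

View pics/w5.png

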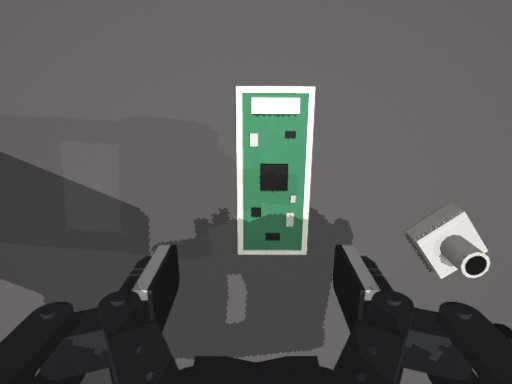

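View pics/t5.png

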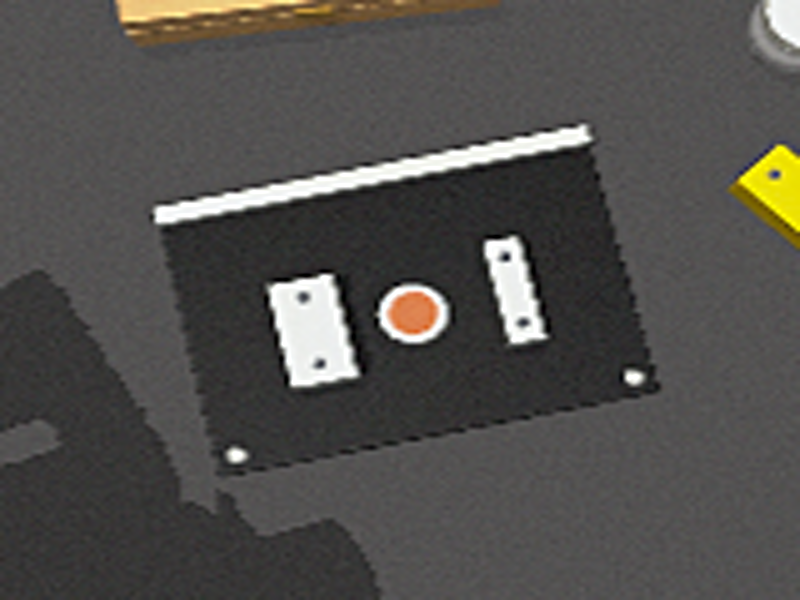

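The board lies at (274,170) in the wrist picture with its connector away at the top. The bars stand either side of the heater and parallel to it: wide at (313,330), narrow at (515,290). Now down to the board, feeling for the bench.

```bash

python3 -m crank '0.15 0.36 0.8 0 0 0.002;0 0 0.8 0 0 0;0 0 0.8 0 0 0;0 0 0.5 0 0 0;0 0 0 0 0 0'
python3 -m crank '0 0 0 0 0 0;0 0 0 0 0 0;0 0 0 0 0 0;0 0 0 0 0 0;0 0 0 0 0 0'
python3 -c "
from h import *
to(465.3,283,-4,23.8)"
```

```text
t: 20.5
tcp_pos: [0.4637, 0.2826, 0.0115]
tool_rot: [0.546, 0.838, -0.002, -0.002]
force: [-0.2, -0.5, -0.7]
finger_gap: 0.812
gripper_force: 0.0
t: 21.0
tcp_pos: [0.4661, 0.2835, 0.0149]
tool_rot: [0.546, 0.838, 0.001, 0.0]
force: [-0.2, -1.2, 0.2]
finger_gap: 0.804
gripper_force: 0.0
t21.00 tcp [466.1 283.5  14.9] yaw 23.83 q6 -0.07 shift [-0.003 -0.024  0.472] turnz 0.0003 toolz [ 1.3e-03  5.0e-04 -1.0e+00]
```

```bash

python3 -m crank '0 -0.02 0.2 0 0 0;0 0 0.2 0 0 0;0 0 0 0 0 0;0 0 0 0 0 0;0 0 0 0 0 0'
python3 -m crank '0 0 0.04 0 0 0;0 0 0.03 0 0 0;0 0 0 0 0 0;0 0 0 0 0 0;0 0 0 0 0 0'
python3 -m crank '0 0 0.04 0 0 0;0 0 0 0 0 0;0 0 0 0 0 0;0 0 0 0 0 0;0 0 0 0 0 0'
python3 -m crank '0 0 0.03 0 0 0;0 0 0 0 0 0;0 0 0 0 0 0;0 0 0 0 0 0;0 0 0 0 0 0'
```

```text
t: 21.5
tcp_pos: [0.465, 0.283, -0.0021]
tool_rot: [0.546, 0.838, -0.0, -0.0]
force: [-0.4, 0.8, -0.8]
finger_gap: 0.809
gripper_force: 0.0
t: 22.0
tcp_pos: [0.465, 0.283, -0.0046]
tool_rot: [0.546, 0.838, 0.0, 0.0]
force: [0.1, 0.9, 0.2]
finger_gap: 0.81
gripper_force: 0.0
t: 22.5
tcp_pos: [0.465, 0.283, -0.0063]
tool_rot: [0.546, 0.838, 0.0, 0.0]
force: [0.3, 0.3, 0.7]
finger_gap: 0.813
gripper_force: 0.0
t: 23.0
tcp_pos: [0.4651, 0.2831, -0.0074]
tool_rot: [0.546, 0.838, 0.0, 0.0]
force: [0.3, 0.1, 2.9]
finger_gap: 0.807
gripper_force: 1.0
```

```bash

python3 -m crank '0 0 -0.08 0 0 0;0 0 0 0 0 0;0 0 0 0 0 0;0 0 0 0 0 0;0 0 0 0 0 0'
python3 -m crank '0 0 0 0 0 0;0 0 0 0 0 0;0 0 0 0 0 0;0 0 0 0 0 0;0 0 0 0 0 0' -1 40
python3 -c "
from h import *
to(465.3,283,-4,23.8)"
```

```text
t: 23.5
tcp_pos: [0.4649, 0.283, -0.0044]
tool_rot: [0.546, 0.838, -0.0, -0.0]
force: [-0.5, -0.4, -0.2]
finger_gap: 0.813
gripper_force: 0.0
t: 24.0
tcp_pos: [0.465, 0.283, -0.004]
tool_rot: [0.546, 0.838, 0.0, 0.0]
force: [-0.6, -0.7, 6.1]
finger_gap: 0.685
gripper_force: 43.3
t24.00 tcp [465. 283.  -4.] yaw 23.82 q6 -0.07 shift [-0.004  0.008 -0.001] turnz 0.0002 toolz [ 1.e-04  0.e+00 -1.e+00]
```

```bash

python3 -m crank '0 0 -0.2 0 0 0;0 0 -0.6 0 0 0;0 0 -0.7 0 0 0;0 0 -0.7 0 0 0;0 0 -0.6 0 0 0' 
python3 -m crank '0 0 0 0 0 0.04;0 0 0 0 0 0.04;0 0 0 0 0 0.038;0 0 0 0 0 0;0 0 0 0 0 0' 
python3 - <<'E'
from h import *
to(559.3,-32.4,100,13.2)
d=wsnap("w6")
E
```

```text
t: 24.5
tcp_pos: [0.4649, 0.283, 0.109]
tool_rot: [0.546, 0.838, 0.0, 0.0]
force: [-1.2, -0.5, -1.0]
finger_gap: 0.688
gripper_force: 43.5
t: 25.0
tcp_pos: [0.4648, 0.283, 0.1076]
tool_rot: [0.621, 0.784, -0.0, -0.0]
force: [-0.0, 1.1, -0.9]
finger_gap: 0.684
gripper_force: 43.5
t25.00 tcp [464.8 283.  107.6] yaw 13.27 q6 0.11 shift [-8.216  0.489  0.191] turnz 0.0008 toolz [-3.e-04 -1.e-04 -1.e+00]
```

View pics/w6.png

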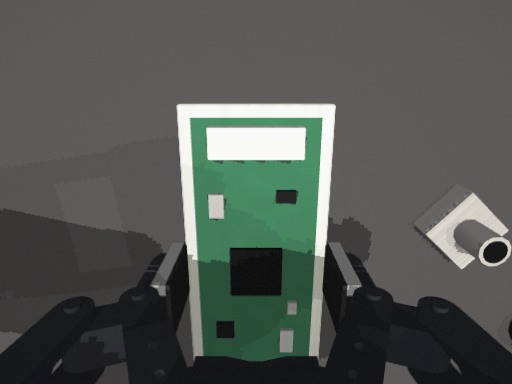

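The board is held level with its connector at (256,144) and chip at (256,272), between pads.

```bash

python3 -c "
from h import *
d=load('w6.npz');p=toplane(d,[(256,272),(256,144),(256,110)],.122)*1000;print(p,toplane(d,[(256,144)],.1266)*1000)"
python3 -m crank '-0.91 0.055 0 0 0 0;-0.91 0.055 0 0 0 0;-0.91 0.055 0 0 0 0;-0.91 0.055 0 0 0 0;-0.91 0.055 0 0 0 0' >/dev/null
python3 -m crank '-0.91 0.055 0 0 0 0;-0.91 0.055 0 0 0 0;-0.91 0.055 0 0 0 0;-0.91 0.055 0 0 0 0;0 0 0 0 0 0' >/dev/null
python3 -m crank '0 0 0 0 0 0;0 0 0 0 0 0;0 0 0 0 0 0;0 0 0 0 0 0;0 0 0 0 0 0' 
python3 -c "
from h import *
to(559.3,-32.4,34,13.2)"
```

```text
[[464.61844743 282.87694474]
 [452.02465667 336.19582269]
 [449.13660689 348.42358402]] [[451.84555996 336.94921385]]
t: 26.55
tcp_pos: [0.5589, -0.0305, 0.1077]
tool_rot: [0.621, 0.784, -0.0, -0.0]
force: [0.7, -0.3, -1.8]
finger_gap: 0.685
gripper_force: 43.5
t26.55 tcp [558.9 -30.5 107.7] yaw 13.28 q6 -0.49 shift [-0.049  0.     1.844] turnz 0.0009 toolz [-2.e-04  1.e-04 -1.e+00]
```

```bash

python3 -m crank '-0.045 0 0.5 0 0 0;0 0 0.5 0 0 0;0 0 0.5 0 0 0;0 0 0.2 0 0 0;0 0 0 0 0 0' 
python3 -m crank '0 0 0.05 0 0 0;0 0 0.05 0 0 0;0 0 0 0 0 0;0 0 0 0 0 0;0 0 0 0 0 0'
python3 -m crank '0 0 0.04 0 0 0;0 0 0 0 0 0;0 0 0 0 0 0;0 0 0 0 0 0;0 0 0 0 0 0'
python3 -c "
from h import *
to(559.3,-32.4,34,13.2)"
```

```text
t: 27.05
tcp_pos: [0.5586, -0.0326, 0.0387]
tool_rot: [0.621, 0.784, -0.001, -0.001]
force: [-1.2, 0.1, -0.7]
finger_gap: 0.686
gripper_force: 43.5
t: 27.55
tcp_pos: [0.5597, -0.0332, 0.0361]
tool_rot: [0.621, 0.784, 0.0, 0.0]
force: [-0.6, -0.7, -1.7]
finger_gap: 0.685
gripper_force: 43.5
t: 28.05
tcp_pos: [0.5595, -0.0332, 0.0341]
tool_rot: [0.621, 0.784, -0.0, -0.0]
force: [0.5, -0.6, -1.0]
finger_gap: 0.686
gripper_force: 43.5
t28.05 tcp [559.5 -33.2  34.1] yaw 13.20 q6 -0.49 shift [0.02  0.    0.002] turnz -0.0 toolz [-0.  0. -1.]
```

```bash

python3 -m crank '0.012 0 0.02 0 0 0;0 0 0 0 0 0;0 0 0 0 0 0;0 0 0 0 0 0;0 0 0 0 0 0' 
python3 -m crank '0 0 0.02 0 0 0;0 0 0 0 0 0;0 0 0 0 0 0;0 0 0 0 0 0;0 0 0 0 0 0' 
python3 -m crank '0 0 0.015 0 0 0;0 0 0 0 0 0;0 0 0 0 0 0;0 0 0 0 0 0;0 0 0 0 0 0'
```

```text
t: 28.55
tcp_pos: [0.5595, -0.0331, 0.034]
tool_rot: [0.621, 0.784, -0.0, 0.0]
force: [-0.7, -1.2, 4.6]
finger_gap: 0.691
gripper_force: 44.2
t: 29.05
tcp_pos: [0.5595, -0.0331, 0.0339]
tool_rot: [0.621, 0.784, -0.0, 0.001]
force: [-2.3, -2.6, 11.4]
finger_gap: 0.683
gripper_force: 44.8
t: 29.55
tcp_pos: [0.5596, -0.0331, 0.0339]
tool_rot: [0.621, 0.784, -0.0, 0.001]
force: [-3.2, -1.2, 14.7]
finger_gap: 0.687
gripper_force: 45.2
```

```bash

python3 -m crank '0 0 -0.03 0 0 0;0 0 0 0 0 0;0 0 0 0 0 0;0 0 0 0 0 0;0 0 0 0 0 0' >/dev/null
python3 -m crank '0 0 0 0 0 0;0 0 0 0 0 0;0 0 0 0 0 0;0 0 0 0 0 0;0 0 0 0 0 0' 0.6
python3 -m crank '0 0 -0.2 0 0 0;0 0 -0.6 0 0 0;0 0 -0.8 0 0 0;0 0 -0.8 0 0 0;0 0 -0.4 0 0 0'
python3 -c "
from h import *
to(611,283,150,-29.2);to(611,283,150,60.8)"
```

```text
t: 30.55
tcp_pos: [0.5593, -0.0326, 0.0329]
tool_rot: [0.621, 0.784, -0.0, -0.0]
force: [-0.7, -0.1, 0.2]
finger_gap: 0.797
gripper_force: 0.0
t: 31.05
tcp_pos: [0.5607, -0.033, 0.1484]
tool_rot: [0.621, 0.784, 0.001, 0.002]
force: [0.0, -0.1, 0.3]
finger_gap: 0.797
gripper_force: 0.0
t31.05 tcp [560.7 -33.  148.4] yaw 13.21 q6 -0.49 shift [ 7.403  3.028 -0.044] turnz 0.4712 toolz [ 0.0046 -0.0012 -1.    ]
t31.05 tcp [560.7 -33.  148.4] yaw 13.21 q6 -0.49 shift [ 7.403  3.028 -0.044] turnz -0.5288 toolz [ 0.0046 -0.0012 -1.    ]
```

```bash

python3 -m crank '0.925 0.378 0 0 0 0;0.925 0.378 0 0 0 0;0.925 0.378 0 0 0 0;0.925 0.378 0 0 0 0;0.925 0.378 0 0 0 0' 0.4 >/dev/null
python3 -m crank '0.925 0.378 0 0 0 0;0.925 0.378 0 0 0 0;0.925 0.378 0 0 0 0;0 0 0 0 0 -0.088;0 0 0 0 0 -0.088' >/dev/null
python3 -m crank '0 0 0 0 0 -0.088;0 0 0 0 0 -0.088;0 0 0 0 0 -0.088;0 0 0 0 0 -0.088;0 0 0 0 0 0' >/dev/null
python3 -m crank '0 0 0 0 0 0;0 0 0 0 0 0;0 0 0 0 0 0;0 0 0 0 0 0;0 0 0 0 0 0' >/dev/null
python3 - <<'E'
from h import *
to(623.5,291.2,100,60.8)
d=wsnap("w7")
t=snapshot("top");np.savez("t7.npz",**t)
H=hsv(t);V=H[...,2];S=H[...,1]
m=((S<60)&(V>120))|((H[...,0]>40)&(H[...,0]<95)&(S>80))
print("board top",rect(t,m,proj(t,[.5595,-.033,.046])[0],.046))
cv2.imwrite("pics/t7.png",np.hstack([cv2.resize(t["image"][170:270,190:310,::-1],(480,400),interpolation=cv2.INTER_CUBIC),cv2.resize(d["image"][...,::-1],(320,240)).repeat(1,0) if 0 else np.vstack([cv2.resize(d["image"][...,::-1],(320,240)),np.zeros((160,320,3),np.uint8)])]))
E
```

```text
t33.05 tcp [609.5 283.1 145.1] yaw 60.70 q6 -0.79 shift [-0.207  0.348  1.127] turnz -0.0011 toolz [-1.e-04 -0.e+00 -1.e+00]
board top (array([560.8, -36. ]), (143.3, 60.6), -76.74)
```

View pics/t7.png

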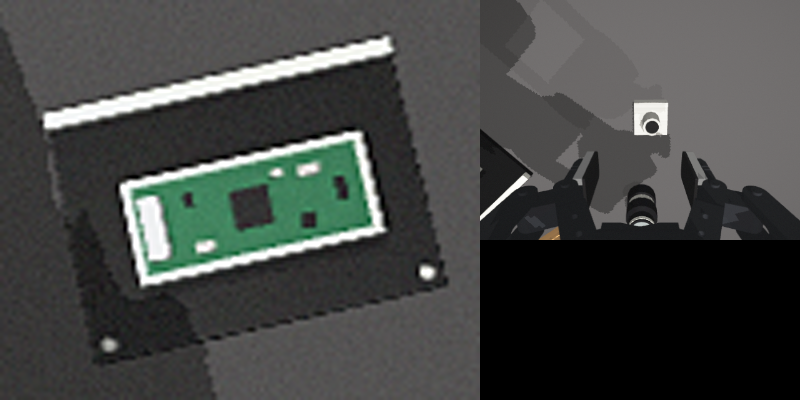

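View pics/w7.png

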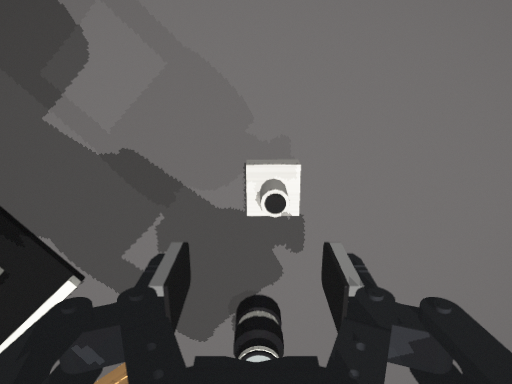

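The board lies parallel to the rail, connector left over the wide bar and chip at (252,207) in the crop. The wrist picture has the nozzle hood square to the tool, its top centre about (273,190). The lens is at (258,320), so I check clearance before going down.

```bash

python3 - <<'E'
from h import *
d=load("w7.npz");t=load("t7.npz");H=hsv(d)
print("hood corners",toplane(d,[(247,165),(300,165),(300,216),(247,216)],.021).round(4)*1000, toplane(d,[(273.5,190.5)],.021)*1000)
print("neck top",toplane(d,[(275,203)],.052)*1000,"lens top w",toplane(d,[(259,358)],.07)*1000,"lens base w",toplane(d,[(258,305)],.0)*1000,"lens top t",toplane(t,[(146,144)],.07)*1000)
m=(H[...,2]>150)&(H[...,1]<60)
print(rect(d,m,(273,190),.021))
print("chip top",toplane(t,[(252.9,221.6)],.0485)*1000)
E
```

```text
hood corners [[593.4 284.3]
 [614.2 321.3]
 [653.2 301.4]
 [631.4 262.6]] [[622.59336652 292.65800108]]
neck top [[622.31510925 292.30666934]] lens top w [[724.83308479 221.57213604]] lens base w [[725.68812596 220.68648529]] lens top t [[731.98158644 209.2113967 ]]
(array([622.9, 292. ]), (45.5, 44.3), -29.29)
chip top [[559.24404697 -35.72840933]]
```

```bash

python3 -m crank '-0.17 0.36 0 0 0 0;0 0 0.8 0 0 0;0 0 0.8 0 0 0;0 0 0.6 0 0 0;0 0 0 0 0 0' >/dev/null
python3 -m crank '0 0 0 0 0 0;0 0 0 0 0 0;0 0 0 0 0 0;0 0 0 0 0 0;0 0 0 0 0 0' 
python3 -c "
from h import *
to(622.5,292.4,1,60.7)"
```

```text
t: 34.15
tcp_pos: [0.6229, 0.2925, 0.0581]
tool_rot: [0.253, 0.968, 0.0, 0.001]
force: [0.1, -0.2, -1.7]
finger_gap: 0.699
gripper_force: 0.0
t34.15 tcp [622.9 292.5  58.1] yaw 60.73 q6 -0.78 shift [ 0.009 -0.009  1.428] turnz 0.0003 toolz [ 1.4e-03  4.0e-04 -1.0e+00]
```

```bash

python3 -m crank '0 0 0.6 0 0 0;0 0 0.5 0 0 0;0 0 0.25 0 0 0;0 0 0 0 0 0;0 0 0 0 0 0'
python3 -m crank '0 0 0.06 0 0 0;0 0 0 0 0 0;0 0 0 0 0 0;0 0 0 0 0 0;0 0 0 0 0 0'
python3 -m crank '0 0 0 0 0 0;0 0 0 0 0 0;0 0 0 0 0 0;0 0 0 0 0 0;0 0 0 0 0 0' -1 40
python3 -c "
from h import *
to(622.5,292.4,110,60.7)"
```

```text
t: 34.65
tcp_pos: [0.6229, 0.2925, 0.0035]
tool_rot: [0.253, 0.968, 0.0, 0.0]
force: [0.7, -0.1, -0.8]
finger_gap: 0.696
gripper_force: 0.0
t: 35.15
tcp_pos: [0.6226, 0.2924, 0.001]
tool_rot: [0.253, 0.968, 0.0, 0.0]
force: [0.8, -0.3, -0.0]
finger_gap: 0.702
gripper_force: 0.0
t: 35.65
tcp_pos: [0.6228, 0.2924, 0.001]
tool_rot: [0.253, 0.968, 0.0, 0.0]
force: [0.0, 0.2, 2.7]
finger_gap: 0.509
gripper_force: 41.9
t35.65 tcp [622.8 292.4   1. ] yaw 60.72 q6 -0.78 shift [ 0.005 -0.003 -2.725] turnz 0.0002 toolz [ 6.e-04  2.e-04 -1.e+00]
```

```bash

python3 -m crank '0 0 -0.3 0 0 0;0 0 -0.7 0 0 0;0 0 -0.8 0 0 0;0 0 -0.8 0 0 0;0 0 -0.6 0 0 0'
python3 -m crank '0 0 0 0 0 0.088;0 0 0 0 0 0.088;0 0 0 0 0 0.088;0 0 0 0 0 0.088;0 0 0 0 0 0.088' >/dev/null
python3 -m crank '0 0 0 0 0 0.088;0 0 0 0 0 0;0 0 0 0 0 0;0 0 0 0 0 0;0 0 0 0 0 0'
python3 - <<'E'
from h import *
to(559.5,-33.1,130,13.2)
d=wsnap("w8")
E
```

```text
t: 36.15
tcp_pos: [0.6228, 0.2925, 0.1311]
tool_rot: [0.253, 0.968, 0.0, 0.001]
force: [-0.1, 0.9, -1.5]
finger_gap: 0.503
gripper_force: 41.5
t: 37.15
tcp_pos: [0.6224, 0.2923, 0.1287]
tool_rot: [0.621, 0.784, -0.0, -0.0]
force: [-0.4, 0.5, -1.1]
finger_gap: 0.506
gripper_force: 41.6
t37.15 tcp [622.4 292.3 128.7] yaw 13.27 q6 0.05 shift [-7.558 -3.399 -0.031] turnz 0.0008 toolz [-1.e-04 -0.e+00 -1.e+00]
```

View pics/w8.png

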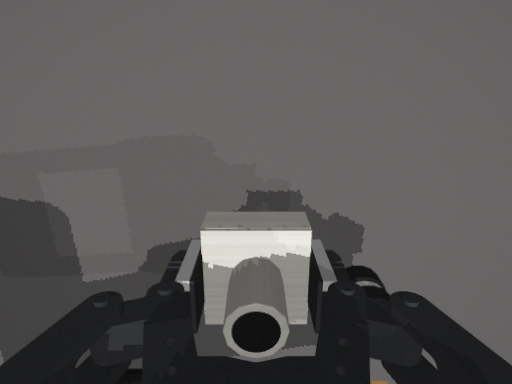

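The nozzle is held upright and square, hood at x 203–310 and neck rim at (256,330).

```bash

python3 -c "
from h import *
d=load('w8.npz');print(toplane(d,[(256,331)],.180)*1000,toplane(d,[(203,230),(310,230)],.149)*1000)"
python3 -m crank '-0.84 -0.377 0 0 0 0;-0.84 -0.377 0 0 0 0;-0.84 -0.377 0 0 0 0;-0.84 -0.377 0 0 0 0;-0.84 -0.377 0 0 0 0' >/dev/null
python3 -m crank '-0.84 -0.377 0 0 0 0;-0.84 -0.377 0 0 0 0;-0.84 -0.377 0 0 0 0;-0.84 -0.377 0 0 0 0;0 0 0 0 0 0' >/dev/null
python3 -m crank '0 0 0 0 0 0;0 0 0 0 0 0;0 0 0 0 0 0;0 0 0 0 0 0;0 0 0 0 0 0' 
python3 -c "
from h import *
to(559.5,-33.1,47,13.2)"
```

```text
[[622.16226457 292.55721208]] [[597.04883971 308.97914955]
 [637.68229002 318.56941782]]
t: 38.7
tcp_pos: [0.5595, -0.0322, 0.1287]
tool_rot: [0.621, 0.784, 0.0, 0.0]
force: [-0.0, 0.2, -0.6]
finger_gap: 0.504
gripper_force: 41.5
t38.70 tcp [559.5 -32.2 128.7] yaw 13.29 q6 -0.49 shift [-0.023 -0.006  2.042] turnz 0.001 toolz [ 0.  0. -1.]
```

```bash

python3 -m crank '-0.022 -0.005 0.5 0 0 0;0 0 0.5 0 0 0;0 0 0.5 0 0 0;0 0 0.3 0 0 0;0 0 0 0 0 0' >/dev/null
python3 -m crank '0 0 0.08 0 0 0;0 0 0 0 0 0;0 0 0 0 0 0;0 0 0 0 0 0;0 0 0 0 0 0'
python3 -c "
from h import *
to(559.5,-33.1,47,13.2)"
python3 -m crank '0 0 0.04 0 0 0;0 0 0.04 0 0 0;0 0 0 0 0 0;0 0 0 0 0 0;0 0 0 0 0 0'
```

```text
t: 39.7
tcp_pos: [0.5597, -0.034, 0.054]
tool_rot: [0.621, 0.784, 0.0, 0.0]
force: [-0.5, -0.4, -2.2]
finger_gap: 0.502
gripper_force: 41.5
t39.70 tcp [559.7 -34.   54. ] yaw 13.20 q6 -0.49 shift [ 0.024 -0.     0.176] turnz 0.0 toolz [ 9.e-04 -3.e-04 -1.e+00]
t: 40.2
tcp_pos: [0.5594, -0.0339, 0.0502]
tool_rot: [0.621, 0.784, -0.0, -0.0]
force: [0.3, 0.5, -2.6]
finger_gap: 0.503
gripper_force: 41.5
```

```bash

python3 -m crank '0.02 0 0.03 0 0 0;0 0 0.03 0 0 0;0 0 0 0 0 0;0 0 0 0 0 0;0 0 0 0 0 0'
python3 -m crank '0 0 0.03 0 0 0;0 0 0 0 0 0;0 0 0 0 0 0;0 0 0 0 0 0;0 0 0 0 0 0'
python3 -c "
from h import *
to(559.5,-33.1,47,13.2)"
```

```text
t: 40.7
tcp_pos: [0.5593, -0.0332, 0.0479]
tool_rot: [0.621, 0.784, 0.0, 0.0]
force: [-0.3, -0.6, -2.0]
finger_gap: 0.504
gripper_force: 41.5
t: 41.2
tcp_pos: [0.5594, -0.0332, 0.0469]
tool_rot: [0.621, 0.784, 0.0, 0.0]
force: [-0.5, -0.0, 2.7]
finger_gap: 0.503
gripper_force: 41.9
t41.20 tcp [559.4 -33.2  46.9] yaw 13.20 q6 -0.49 shift [ 0.003  0.002 -0.001] turnz 0.0 toolz [ 5.e-04 -1.e-04 -1.e+00]
```

```bash

python3 -m crank '0 0 0 0 0 0;0 0 0 0 0 0;0 0 0 0 0 0;0 0 0 0 0 0;0 0 0 0 0 0' 0.25
python3 -m crank '0 0 -0.1 0 0 0;0 0 -0.4 0 0 0;0 0 -0.6 0 0 0;0 0 -0.8 0 0 0;0 0 -0.8 0 0 0'
python3 -m crank '0 0 -0.8 0 0 0;0.8 0 0 0 0 0;0.8 0 0 0 0 0;0.8 0 0 0 0 0;0 0 0 0 0 0'
python3 -m crank '0 0 0 0 0 0;0 0 0 0 0 0;0 0 0 0 0 0;0 0 0 0 0 0;0 0 0 0 0 0'
python3 - <<'E'
from h import *
d=wsnap("w9");t=snapshot("top");s=snapshot("scene")
np.savez("t9.npz",**t)
H=hsv(t);V=H[...,2];S=H[...,1]
im=lambda a,w:cv2.resize(a[...,::-1],w,interpolation=cv2.INTER_CUBIC)
cv2.imwrite("pics/f9.png",np.hstack([im(t["image"][170:270,190:310],(400,333)),im(s["image"][140:240,210:330],(400,333))]))
E
```

```text
t: 41.7
tcp_pos: [0.5592, -0.0332, 0.0466]
tool_rot: [0.621, 0.784, -0.0, -0.0]
force: [-0.6, 0.3, -0.4]
finger_gap: 0.629
gripper_force: 0.0
t: 42.2
tcp_pos: [0.5588, -0.0331, 0.1557]
tool_rot: [0.621, 0.784, -0.0, -0.0]
force: [0.1, 0.2, -0.6]
finger_gap: 0.624
gripper_force: 0.0
t: 42.7
tcp_pos: [0.5354, 0.0635, 0.187]
tool_rot: [0.62, 0.785, -0.0, -0.001]
force: [0.4, -0.9, 0.9]
finger_gap: 0.624
gripper_force: 0.0
t: 43.2
tcp_pos: [0.5375, 0.0596, 0.1866]
tool_rot: [0.622, 0.783, -0.0, -0.0]
force: [0.0, -0.5, 0.4]
finger_gap: 0.623
gripper_force: 0.0
```

View pics/f9.png

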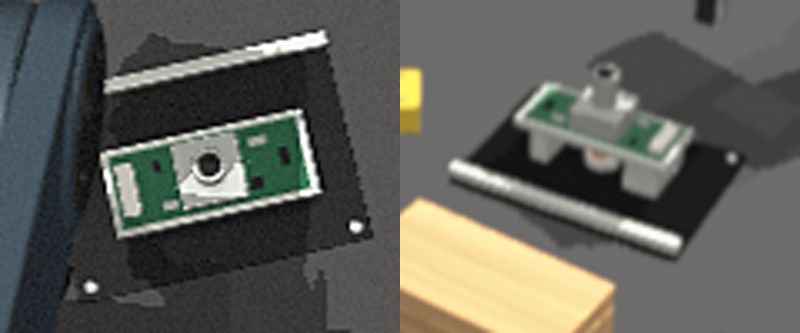

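View pics/w9.png

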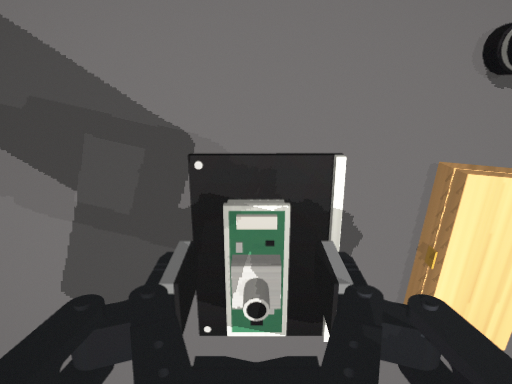

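The scene shows the bars under the board, the heater under the chip, and the nozzle upright at the middle (top crop (210,165), wrist (256,270)). The gripper is clear of everything. Handing in.

```bash
python3 -c "
from station import manip
print(manip.sign_off())"
```

```text
the job is handed in; nothing more can be done
None
```

The plate is set up as asked and the job is handed in at about 43 s: both bars are about 47–48 mm from the heater, the board lies across them with its chip above the heater, the nozzle stands upright over the chip, and the lens and jar were left alone.

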